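# Pack the sample case by cap colour

## Robot

A 6-joint arm with a two-finger parallel gripper is mounted at the origin on a cart in front of the work surface, level with it; the furniture and walls round the work are solid. World frame = base frame: x ahead of the robot, y to its left, z up, the work surface at z = 0. Lengths are in m, angles in rad, forces in N, time in s.
With the tool pointing down it reaches from about 0.25 to 0.775 m from the base axis. Payload 4 kg.
Tool frame: the origin (TCP) lies on the centre line of the jaws, within the pads' length; the fingertips stand 14 mm ahead of it and the grasp point (between the pads) lies 5 mm behind it; z points along the fingers, y is the line along which they close (so a half turn about z gives the same grasp; the last joint's range is limited). The gripper opens to 85 mm and grips with 20 to 120 N. Pads are 22 mm wide; open, the fingers measure 114 mm over their backs; the gripper's body (76 mm by 85 mm) begins 54 mm behind the grasp point. The pads swing forward as they close: fully open they stand 13 mm farther back than shut.
Start: joints at [-1.399, 0.087, 1.371, -0, 1.684, -0.103], TCP at [0.149, -0.529, 0.209] pointing down, gripper open.
Joint ranges: [-3.1, 3.1], [-0.76, 2.03], [0.27, 2.55], [-1.08, 4.22], [0.17, 2.65], [-2.57, 2.57]. Speed limits (rad/s): [2.79, 2.79, 3.14, 3.14, 3.14, 3.14].

## Interface

Orientations are given as a unit quaternion [w, x, y, z].
In Python, from workcell import env gives the robot as it stands. Calls block until the motion is done:
- env.move_to(position, orientation): joint-space move of the TCP to a pose.
- env.move_l(position, attitude=None, rate=0.15): straight line of the TCP; attitude=None keeps the orientation; rate is the mean speed in m/s.
- env.goto_joints(angles): joint-space move.
- env.move_gripper(opening, grip_force=None): finger opening in m; grip_force is the grip in N (None keeps the last); returns when the fingers have stopped.
- env.hold(seconds).
- env.inverse_kinematics(position, orientation): joint angles nearest the present ones, or None.
- env.observe(): the state.
- env.read_camera(name): name is "scene" or "side" or "wrist"; returns (picture, depth): 400x640x3 uint8, red, green, blue; 400x640 float32, m along the optical axis (not along the pixel's ray), 0 where there is no reading.
- env.get_calibration(name): a dict with "K" (3x3 intrinsics, pixels), "dist_coeffs" ([k1, k2, p1, p2, k3] as OpenCV has them; the pictures are not rectified), "rvec" (rotation vector, rad) and "tvec" (3), from world to camera coordinates, as OpenCV has them. Camera axes: x right, y down, z forward; pixel columns grow to the right and rows downward; lengths in m; the calibration is good to about 2 mm. A picture is of the moment at which its call begins: read the wrist's pose just before it. get_calibration takes no time and is no camera call; for the wrist camera it gives the pose at the moment of the call.
A pose or a line that the arm cannot do raises env.Unreachable and nothing moves.
- env.sign_off(): hands the job in; it is judged then, once.
The state is a dict: "t": time; "joints": joint angles; "joint_velocities": joint speeds; "tau": joint torques, N m; "tool_pos": TCP position; "tcp_rot": TCP orientation; "force": force on the tool from outside, world axes, zero at the start; "torque": the same for the moment, N m; "grip_width": finger opening in m; "gripper_force": force on a finger pad.
Only numpy, scipy, OpenCV 4.12 (cv2) and the standard library are available. Lean on these libraries where they do the work, as an engineer would, in place of code of your own. Each camera call takes 0.05 s, during which the arm holds its last target. There are 200 camera calls.

## Task

Pack the four loose sample tubes standing on the worktop (one red cap, one yellow, two blue) into the white divided case, one tube to a cell, each standing upright on the floor of a cell whose coloured plate matches its cap. Leave the two small vials with red and blue caps standing where they are; the tubes already in the wire rack are not part of the job.

Things in the scene. Friction and masses are not known exactly. Their poses are not given: they have to be found in the camera images.
- red_tube: upright flat-bottomed clear sample tube with a red screw cap: 80 mm tall, glass 16 mm in diameter, the ribbed cap 19 mm in diameter from 67 to 80 mm height. About 18 to 35 g. Origin: centre of its underside, z along the tube (up). Round: yaw means nothing; grasp it by the cap from above.
- yellow_tube: upright flat-bottomed clear sample tube with a yellow screw cap: 80 mm tall, glass 16 mm in diameter, the ribbed cap 19 mm in diameter from 67 to 80 mm height. About 18 to 35 g. Origin: centre of its underside, z along the tube (up). Round: yaw means nothing; grasp it by the cap from above.
- blue_tube_1: upright flat-bottomed clear sample tube with a blue screw cap: 80 mm tall, glass 16 mm in diameter, the ribbed cap 19 mm in diameter from 67 to 80 mm height. About 18 to 35 g. Origin: centre of its underside, z along the tube (up). Round: yaw means nothing; grasp it by the cap from above. Of the two blue-capped tubes either may go to either blue cell.
- blue_tube_2: upright flat-bottomed clear sample tube with a blue screw cap: 80 mm tall, glass 16 mm in diameter, the ribbed cap 19 mm in diameter from 67 to 80 mm height. About 18 to 35 g. Origin: centre of its underside, z along the tube (up). Round: yaw means nothing; grasp it by the cap from above. Of the two blue-capped tubes either may go to either blue cell.
- cell_red (a point): floor centre of the case's cell with the red plate in front (plate 41 mm to -x of it); x across the row of cells, y along it, z up; 4 mm above the worktop. The case is a fixed white open box, four equal cells in one straight row, 54 mm from centre to centre. Which colour is at which cell changes from start to start.
- cell_yellow (a point): floor centre of the case's cell with the yellow plate in front (plate 41 mm to -x of it); x across the row of cells, y along it, z up; 4 mm above the worktop. Each cell is 50 x 50 mm inside; walls and dividers are 4 mm thick, their tops 36 mm above the worktop (32 mm above the cell floor).
- cell_blue_1 (a point): floor centre of the case's cell with a blue plate in front (plate 41 mm to -x of it); x across the row of cells, y along it, z up; 4 mm above the worktop. A grey ledge, 26 mm wide and 26 mm high, runs along the -x side of the row; on it lies a coloured plate, 46 x 22 x 3 mm, before each cell: one red, one yellow, two blue.
- cell_blue_2 (a point): floor centre of the case's cell with the other blue plate in front (plate 41 mm to -x of it); x across the row of cells, y along it, z up; 4 mm above the worktop. The whole case is 220 mm along the row by 84 mm; a 9 mm lip juts from each end.
- red_vial: small crimp-top glass vial with a red cap, 12 mm in diameter and 34 mm tall, standing; a look-alike that is to stay where it is. Origin: centre of its underside, z up.
- blue_vial: small crimp-top glass vial with a blue cap, 12 mm in diameter and 34 mm tall, standing; a look-alike that is to stay where it is. Origin: centre of its underside, z up.
Things that resemble listed ones, but are neither listed nor needed, are in the scene too. What is shaped like the blue_tube_2 but turquoise is not meant. What is shaped like the red_tube but black is not meant.

How it is judged:
By the outcome, as a careful person would: the job done as asked, in the order asked, and still so for the second after the job is handed in, with the robot touching nothing.
It also fails if it takes over 99 s, if anything falls off the work surface, if the arm or the gripper's body presses on something with over 40 N, if the wrist force passes 120 N, or if a joint passes its speed limit or range.

## Working session

There is one attempt and no reset: what is moved stays moved. The work goes in short steps, each a Python script; the robot and the scene stay as the last script left them, time stands still between calls to the robot, and variables do not carry over. Pictures are saved under pics/ and viewed, at most 14 in all, crops included, and the job is handed in when it is done.

```bash
mkdir -p pics; ls; python3 - <<'E'
from workcell import env
import cv2
for n in ("scene","side"):
    p,d=env.read_camera(n); cv2.imwrite(f"pics/{n}0.png",p[:,:,::-1]); c=env.get_calibration(n); print(n,c)
    import numpy as np; np.savez(f"{n}0.npz",p=p,d=d)
print(env.observe())
E
```

```text
pics
scene {'K': array([[443.24225571,   0.        , 319.03701021],
       [  0.        , 443.24225571, 198.34167105],
       [  0.        ,   0.        ,   1.        ]]), 'dist_coeffs': array([0.03907409, 0.        , 0.        , 0.        , 0.        ]), 'rvec': array([ 2.25507831, -0.92923969,  0.37325227]), 'tvec': array([-0.38363732,  0.3413874 ,  0.72561825])}
side {'K': array([[385.2631302 ,   0.        , 320.42223246],
       [  0.        , 385.2631302 , 199.50568145],
       [  0.        ,   0.        ,   1.        ]]), 'dist_coeffs': array([-0.07451032,  0.        ,  0.        ,  0.        ,  0.        ]), 'rvec': array([ 2.11259091, -0.38084456,  0.22159524]), 'tvec': array([-0.50820716,  0.14512847,  0.80135363])}
{'t': 0.1, 'joints': array([-1.39908878e+00,  8.79339697e-02,  1.37213551e+00,  1.41190083e-05,
        1.68356818e+00, -1.03110222e-01]), 'joint_velocities': array([-5.89028374e-04, -3.14213407e-03, -4.75577274e-03, -3.81836433e-05,
       -8.08676091e-04,  4.67282246e-04]), 'tau': array([ 1.07299635e-03, -3.53013396e+01, -3.14219499e+01, -2.48239285e-04,
        7.91389262e-03, -8.29188707e-06]), 'tool_pos': array([ 0.1491653 , -0.52887866,  0.20791087]), 'tcp_rot': array([-1.02213973e-03,  9.90573619e-01,  1.36977591e-01, -2.80521780e-05]), 'force': array([-0.20383619,  0.26464988, -0.52389841]), 'torque': array([ 0.01975107, -0.0447708 ,  0.03831629]), 'gripper_force': 0.0, 'grip_width': 0.08531518510758694}
```

View pics/scene0.png

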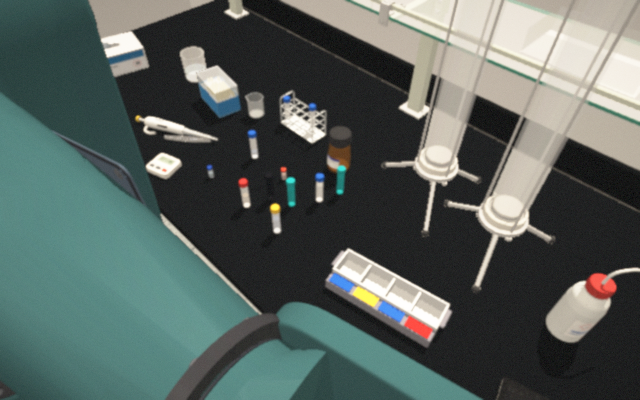

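View pics/side0.png

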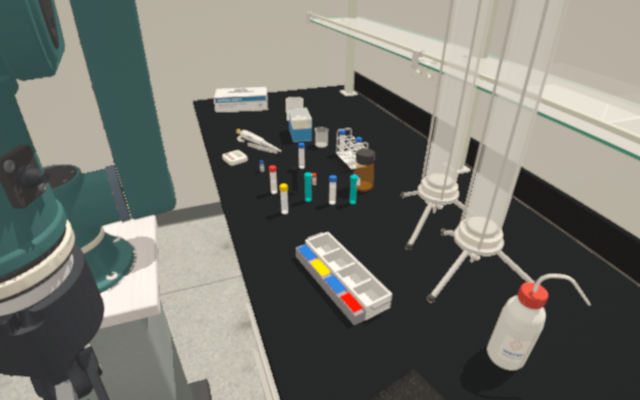

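Scene view candidates:
- **Red:** tube cap (244,183). Look-alikes are the red vial (284,170), a black tube (270,180) and the wash-bottle cap (600,285).
- **Yellow:** tube cap (275,209), the only one.
- **Blue:** tube caps (252,134) and (320,178). Look-alikes are the turquoise tubes (291,183) and (341,170), the blue vial (210,168) and the rack tubes (287,98) and (312,107).

The plates run blue (342,283), yellow (366,296), blue (391,312), red (419,326).

I'll measure these now in both views.

```bash
cat > h.py <<'E'
import numpy as np, cv2
from workcell import env
def rays(cal,px):
    u=cv2.undistortPoints(np.float64(px).reshape(-1,1,2),cal["K"],cal["dist_coeffs"]).reshape(-1,2)
    R=cv2.Rodrigues(cal["rvec"])[0]; C=-R.T@cal["tvec"]
    return C,np.c_[u,np.ones(len(u))]@R
def onplane(cal,px,z):
    C,d=rays(cal,px); return C+d*((z-C[2])/d[:,2])[:,None]
def tri(c1,p1,c2,p2):
    A,a=rays(c1,p1);B,b=rays(c2,p2);a=a[0]/np.linalg.norm(a[0]);b=b[0]/np.linalg.norm(b[0])
    s=np.linalg.lstsq(np.c_[a,-b],B-A,rcond=None)[0]; P=A+s[0]*a;Q=B+s[1]*b
    return (P+Q)/2,np.linalg.norm(P-Q)
HUE={"red":((172,8),),"yellow":((20,34),),"blue":((104,125),)}
def blobs(p,col,smin=130,amin=8):
    h=cv2.cvtColor(p,cv2.COLOR_RGB2HSV).astype(int); lo,hi=HUE[col][0]; H=h[...,0]
    m=((H>=lo)&(H<=hi)) if lo<hi else ((H>=lo)|(H<=hi))
    m=(m&(h[...,1]>smin)&(h[...,2]>70)).astype(np.uint8)
    n,l,s,c=cv2.connectedComponentsWithStats(m)
    return [(c[i],s[i]) for i in range(1,n) if s[i,4]>=amin]
E
python3 - <<'E'
from h import *
np.set_printoptions(precision=4,suppress=True)
for n in ("scene","side"):
    p=np.load(n+"0.npz")["p"]; cal=env.get_calibration(n)
    for c in HUE:
        for q,s in blobs(p,c): print(n,c,q.round(1),s, "z.0735",onplane(cal,[q],.0735)[0][:2],"z.029",onplane(cal,[q],.029)[0][:2])
E
```

```text
scene red [282.8 168.8] [280 166   7   6  36] z.0735 [0.5578 0.1315] z.029 [0.587  0.1674]
scene red [242.8 181.9] [238 177  11  10  90] z.0735 [0.4675 0.1619] z.029 [0.491  0.1997]
scene red [600.3 285.9] [586 273  31  26 573] z.0735 [ 0.7621 -0.492 ] z.029 [ 0.8044 -0.4959]
scene red [418. 327.] [405 316  27  23 301] z.0735 [ 0.4645 -0.3121] z.029 [ 0.4879 -0.3045]
scene yellow [136.9 117.6] [135 115   6   7  26] z.0735 [0.4198 0.5229] z.029 [0.4403 0.5838]
scene yellow [274.7 207.7] [269 203  12  10 100] z.0735 [0.4678 0.0565] z.029 [0.4913 0.0876]
scene yellow [365.5 296.3] [353 287  26  20 254] z.0735 [ 0.4454 -0.2124] z.029 [ 0.4675 -0.1984]
scene blue [286.4  98.6] [283  96   8   6  40] z.0735 [0.744  0.3245] z.029 [0.7852 0.3727]
scene blue [312.3 105.9] [309 102   8   8  52] z.0735 [0.7708 0.2536] z.029 [0.8136 0.2973]
scene blue [251.5 132.8] [247 129  10   9  69] z.0735 [0.5874 0.2788] z.029 [0.6186 0.3241]
scene blue [208.9 166.5] [206 164   7   6  28] z.0735 [0.4435 0.2533] z.029 [0.4655 0.2969]
scene blue [319.4 176.3] [315 172  10   9  78] z.0735 [0.5998 0.0568] z.029 
[... 801 characters left out ...]
7 178] z.0735 [ 0.4496 -0.244 ] z.029 [ 0.4671 -0.1987]
side blue [342.2 132. ] [339 130   7   4  20] z.0735 [0.7427 0.3287] z.029 [0.7872 0.4266]
side blue [359.1 138.6] [356 136   7   6  33] z.0735 [0.7714 0.2622] z.029 [0.8184 0.354 ]
side blue [301.1 144.6] [298 142   7   6  41] z.0735 [0.5862 0.28  ] z.029 [0.6163 0.3734]
side blue [261.  161.2] [259 160   5   3  13] z.0735 [0.4472 0.2128] z.029 [0.4645 0.3   ]
side blue [332.6 177.8] [329 174   9   8  56] z.0735 [0.5982 0.0582] z.029 [0.6294 0.1312]
side blue [306.8 252.1] [299 245  17  15 134] z.0735 [ 0.4406 -0.1954] z.029 [ 0.4573 -0.1457]
side blue [334.9 283.8] [325 275  21  18 177] z.0735 [ 0.459  -0.2928] z.029 [ 0.4774 -0.252 ]
```

```bash
python3 - <<'E'
from h import *
np.set_printoptions(precision=3,suppress=True)
cs,cd=env.get_calibration("scene"),env.get_calibration("side")
HUE["turq"]=((76,100),)
for n,c in (("scene",cs),("side",cd)):
    for q,s in blobs(np.load(n+"0.npz")["p"],"turq",110,15): print(n,q,s[4],onplane(c,[q],.0735)[0])
for a,b,k in (((437,157),(439,186),"stand1"),((506,208),(479,235),"stand2"),((341,133),(366,157),"amber"),((385,165),(404,195),"foot1"),((426,233),(409,246),"foot2"),((477,288),(433,298),"foot3"),((270,178),(300,177),"?")):
    print(k,tri(cs,[a],cd,[b]))
q=env.inverse_kinematics([.42,.10,.28],[0,1,0,0]); print(q)
q=env.inverse_kinematics([.42,.10,.28],[0,.7071,.7071,0]); print(q)
env.move_to([.40,-.05,.28],[0,.9962,.0872,0]); 
env.move_to([.43,.13,.28],[0,1,0,0])
c=env.get_calibration("wrist");p,d=env.read_camera("wrist");cv2.imwrite("pics/w1.png",p[:,:,::-1]);np.savez("w1.npz",p=p,d=d,**c)
print(env.observe()["t"],c)
for k in HUE:
    for q,s in blobs(p,k,110,60): print(k,q,s[4],onplane(c,[q],.08)[0])
E
```

```text
scene [340.33  179.747] 221 [0.625 0.017 0.074]
scene [290.681 190.724] 254 [0.524 0.069 0.074]
side [252.82   98.246] 61 [0.544 0.77  0.074]
side [607.926 143.621] 95 [ 1.541 -0.03   0.073]
side [301.023 135.231] 130 [0.608 0.348 0.074]
side [307.479 186.452] 217 [0.523 0.039 0.074]
side [352.781 189.074] 215 [ 0.623 -0.011  0.074]
stand1 (array([ 0.808, -0.103,  0.099]), np.float64(0.005990346902499623))
stand2 (array([ 0.779, -0.287,  0.096]), np.float64(0.01315798600242182))
amber (array([0.721, 0.109, 0.092]), np.float64(0.008374497448448372))
foot1 (array([0.797, 0.019, 0.003]), np.float64(0.0003920093792194539))
foot2 (array([ 0.687, -0.183,  0.01 ]), np.float64(0.0010382095038916762))
foot3 (array([ 0.649, -0.333,  0.006]), np.float64(0.00031031765393113))
? (array([0.544, 0.164, 0.03 ]), np.float64(0.00026809169993065833))
[ 0.102 -0.181  1.488 -0.     1.834  1.673]
[ 0.102 -0.181  1.488 -0.     1.834  0.102]
2.875 {'K': array([[298.809,   0.   , 321.575],
       [  0.   , 298.809, 201.811],
       [  0.   ,   0.   ,   1.   ]]), 'dist_coeffs': array([-0.039,  0.   ,  0.   ,  0.   ,  0.   ]), 'rvec': array([-2.048,  2.051,  0.327]), 'tvec': array([0.128, 0.346, 0.579])}
red [292.66   40.981] 103 [0.576 0.16  0.08 ]
red [624.852 125.143] 440 [ 0.489 -0.245  0.08 ]
red [295.752 142.063] 222 [0.466 0.159 0.08 ]
yellow [552.626 137.998] 492 [ 0.472 -0.155  0.08 ]
yellow [382.162 141.709] 234 [0.466 0.055 0.08 ]
yellow [  6.755 151.167] 102 [0.459 0.526 0.08 ]
blue [388.978  21.328] 317 [0.596 0.055 0.08 ]
blue [190.311  34.812] 325 [0.584 0.272 0.08 ]
blue [589.769 131.3  ] 464 [ 0.481 -0.201  0.08 ]
blue [200.89  139.767] 73 [0.469 0.273 0.08 ]
blue [515.537 144.635] 469 [ 0.464 -0.109  0.08 ]
turq [353.896  75.887] 318 [0.54  0.091 0.08 ]
```

View pics/w1.png

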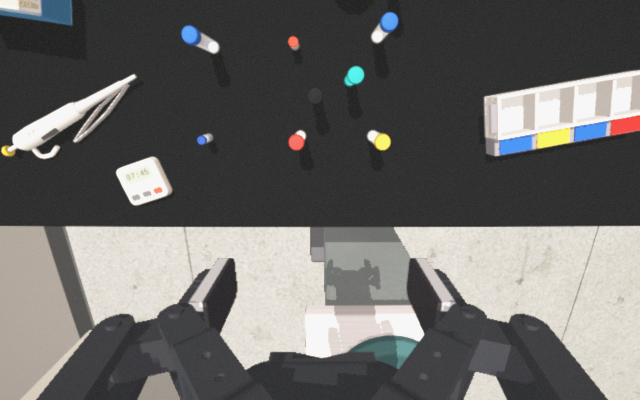

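The wrist view confirms the tube choices:
- Red cap tube (296,142) and yellow (382,142).
- Blue tubes (190,35) and (389,21).
- Not wanted: vials (293,42) and (201,140), black tube (315,96), turquoise tube (354,76).

The heights, the plate spacing (53.9 mm against 54) and the positions agree between views. I'll do the yellow tube first.

```bash
cat >> h.py <<'E'
PL={"b1":(.4573,-.1456),"y":(.4673,-.1986),"b2":(.4776,-.2518),"r":(.4877,-.3046)}
CELL={k:np.array(v)+.041*np.array([.982,.188]) for k,v in PL.items()}
def Q(t): return [0,np.cos(t/2),np.sin(t/2),0]
def pack(xy,t,cell,zg=.067,zc=.20):
    env.move_gripper(.05,30)
    env.move_to([*xy,zc],Q(t)); env.move_l([*xy,zg],rate=.12)
    env.move_gripper(0.0,30); o=env.observe(); print("grip",o["grip_width"],o["gripper_force"])
    if not .016<o["grip_width"]<.022: print("BAD GRIP"); return False
    env.move_l([*xy,zc],rate=.15)
    c=CELL[cell]; env.move_to([*c,zc],Q(1.76)); print("carry",env.observe()["grip_width"])
    env.move_l([*c,.10],rate=.15); env.move_l([*c,zg+.005],rate=.04); print("F",env.observe()["force"].round(1))
    env.move_gripper(.04); env.move_l([*c,zc],rate=.15); print("t",env.observe()["t"]); return True
E
python3 - <<'E'
from h import *
print(pack((.467,.057),0,"y"))
p,_=env.read_camera("scene");cv2.imwrite("pics/s1.png",cv2.resize(p[120:370,180:500],None,fx=2,fy=2)[:,:,::-1])
E
```

```text
grip 8.963335539169421e-05 0.0
BAD GRIP
False
```

View pics/s1.png

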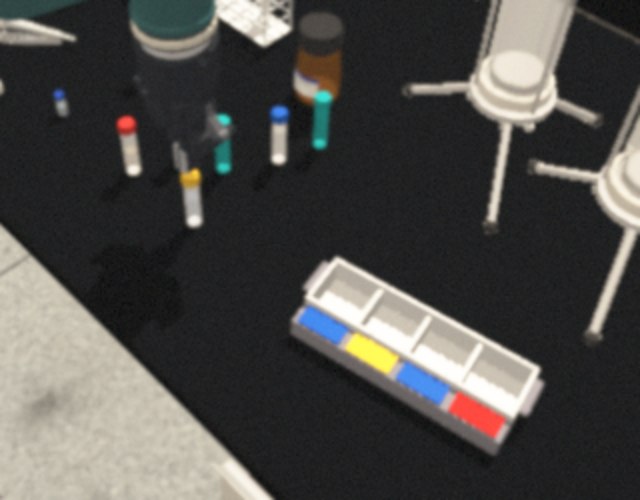

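The yellow tube (190,180 in the crop) still stands unmoved and the shut fingers are just behind or above it. I'll check the real tool pose and the side view.

```bash
python3 - <<'E'
from h import *
o=env.observe(); print(o["t"],o["tool_pos"],o["tcp_rot"],o["grip_width"],o["force"])
p,_=env.read_camera("side");a=cv2.resize(p[130:230,220:380],None,fx=4,fy=4)
c=env.get_calibration("wrist");p,_=env.read_camera("wrist");b=cv2.resize(p,(320,200))
a=np.vstack([a[:380], np.pad(b,((0,0),(0,320),(0,0)))]);cv2.imwrite("pics/s2.png",a[:,:,::-1])
s,cs=env.read_camera("scene")[0],env.get_calibration("scene")
for n in("scene","side"):
    c=env.get_calibration(n);P=cv2.projectPoints(np.array([o["tool_pos"],o["tool_pos"]-[0,0,.014]]),c["rvec"],c["tvec"],c["K"],c["dist_coeffs"])[0];print(n,P.reshape(-1,2))
E
```

```text
5.6917 [0.46698699 0.05699604 0.06697801] [-1.76136529e-06  1.00000000e+00 -7.18769261e-06 -2.46095238e-05] -0.00016238579249102164 [-0.57220205  0.48194443  0.36721175]
scene [[274.46292066 209.83711243]
 [274.88096405 214.15826772]]
side [[283.60232965 189.14217374]
 [283.83725261 193.9602066 ]]
```

View pics/s2.png

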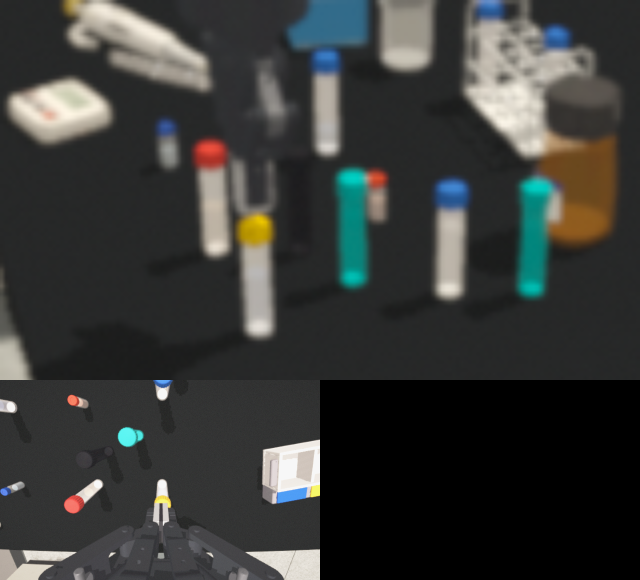

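The shut fingertips seem to end above the cap. I'll triangulate them.

```bash
python3 - <<'E'
from h import *
np.set_printoptions(precision=4,suppress=True)
for n,(x,y) in (("scene",(250,180)),("side",(258,160))):
    p,d=env.read_camera(n);np.savez(n+"1.npz",p=p,d=d);c=env.get_calibration(n)
    a=cv2.resize(p[y:y+50,x:x+50],None,fx=8,fy=8,interpolation=cv2.INTER_CUBIC)
    globals()[n]=a
    for q,s in blobs(p,"yellow"): print(n,q,s,onplane(c,[q],.0735)[0])
cv2.imwrite("pics/s3.png",np.hstack([scene,side])[:,:,::-1])
E
```

```text
scene [275.2821 208.6154] [270 204  11  10  78] [0.467  0.0538 0.0735]
scene [365.5625 296.3359] [353 287  26  20 256] [ 0.4454 -0.2126  0.0735]
side [237.2727 130.4545] [236 129   5   5  11] [0.4252 0.4561 0.0735]
side [283.4242 187.0606] [279 183  10   8  66] [0.4666 0.0562 0.0735]
side [320.0506 267.1292] [311 259  20  17 178] [ 0.4496 -0.244   0.0735]
```

View pics/s3.png

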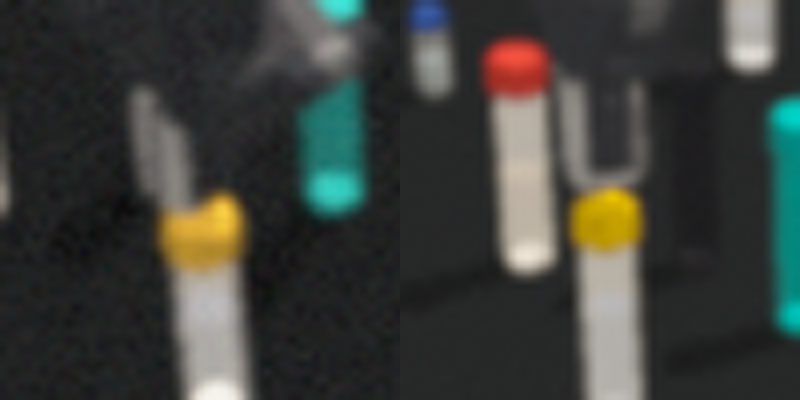

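```bash
python3 - <<'E'
from h import *
cs,cd=env.get_calibration("scene"),env.get_calibration("side")
print("tip",tri(cs,[(272.5,206)],cd,[(283.6,183.1)]))
b=tri(cs,[(274.7,207.7)],cd,[(283.3,186.7)]);print("cap",b)
for x in (("red",(242.8,181.9),(272,168)),("b",(251.5,132.8),(301.1,144.6)),("bn",(319.4,176.3),(332.6,177.8))): print(x[0],tri(cs,[x[1]],cd,[x[2]]))
E
```

```text
tip (array([0.46604071, 0.05851521, 0.08179935]), np.float64(0.004970228839102084))
cap (array([0.46629782, 0.05495638, 0.07554087]), np.float64(0.0007462265905219952))
red (array([0.46537004, 0.15943513, 0.07586337]), np.float64(0.0015277781542739365))
b (array([0.58576954, 0.27695655, 0.07508674]), np.float64(0.0010048337317387604))
bn (array([0.59716659, 0.05473319, 0.07599291]), np.float64(0.0012535822499841667))
```

The fingertips triangulate at z≈0.082 where the description implies 0.053, so they passed just above the cap. That makes the real reach about 25–28 mm short of nominal. I'll go lower and use the grip width as the check (19 mm means cap, 16 mm means glass).

```bash
python3 - <<'E'
from h import *
xy=(.467,.0565)
env.move_l([*xy,.12]); env.move_gripper(.05,30); env.move_l([*xy,.044],rate=.08)
print(env.observe()["force"])
env.move_gripper(0.,30); o=env.observe(); print(o["t"],o["tool_pos"],o["grip_width"],o["gripper_force"],o["force"])
p,d=env.read_camera("side"); q,_=env.read_camera("scene")
cv2.imwrite("pics/s4.png",np.hstack([cv2.resize(a,(400,400),interpolation=cv2.INTER_CUBIC) for a in (q[170:240,240:310],p[150:220,250:320])])[:,:,::-1])
E
```

```text
[ 0.34350439 -0.94451535  0.29648272]
8.4583 [0.46750213 0.05647653 0.04466306] 0.017000789756591327 29.339977429190185 [-0.57075871 -0.35779751  1.95463544]
```

View pics/s4.png

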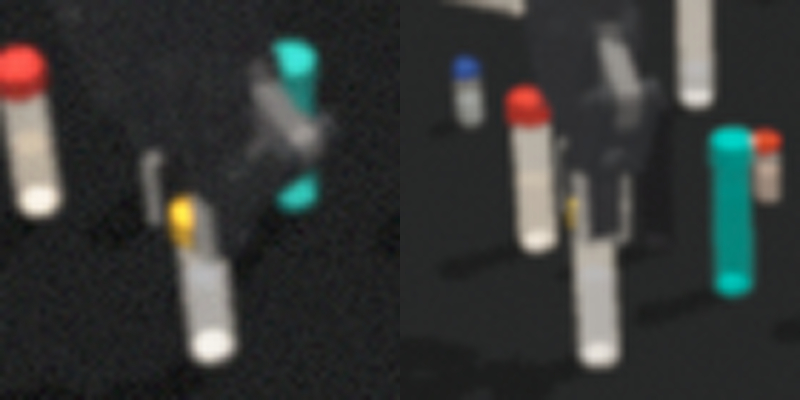

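The cap is gripped (17 mm, 29 N), with the pads a few mm to +x of the cap centre and their tips below the cap. I'll lift, place and check.

```bash
sed -i 's/def pack(xy,t,cell,zg=.067,zc=.20):/def pack(xy,t,cell,zg=.044,zc=.18,got=False):/; s/    env.move_gripper(.05,30)$/    if not got:\n     env.move_gripper(.05,30)/; s/^    env.move_to(\[\*xy,zc\],Q(t)); env.move_l(\[\*xy,zg\],rate=.12)/     env.move_to([*xy,zc],Q(t)); env.move_l([*xy,zg],rate=.12)/; s/^    env.move_gripper(0.0,30); o=/     env.move_gripper(0.0,30)\n    o=/; s/\.016<o/.015<o/' h.py; sed -n 28,50p h.py
python3 - <<'E'
from h import *
print(pack((.467,.0565),0,"y",got=True))
p,d=env.read_camera("side"); q,_=env.read_camera("scene")
cv2.imwrite("pics/s5.png",np.hstack([cv2.resize(a,(400,400),interpolation=cv2.INTER_CUBIC) for a in (q[220:360,320:460],p[200:340,270:410])])[:,:,::-1])
E
```

```text
o=env.observe(); print("grip",o["grip_width"],o["gripper_force"])
    if not .015<o["grip_width"]<.022: print("BAD GRIP"); return False
    env.move_l([*xy,zc],rate=.15)
    c=CELL[cell]; env.move_to([*c,zc],Q(1.76)); print("carry",env.observe()["grip_width"])
    env.move_l([*c,.10],rate=.15); env.move_l([*c,zg+.005],rate=.04); print("F",env.observe()["force"].round(1))
    env.move_gripper(.04); env.move_l([*c,zc],rate=.15); print("t",env.observe()["t"]); return True
grip 0.017159329658008402 29.406362073495984
carry 0.017082978797148544
F [-0.4  0.1 -0.4]
t 15.0167
True
```

View pics/s5.png

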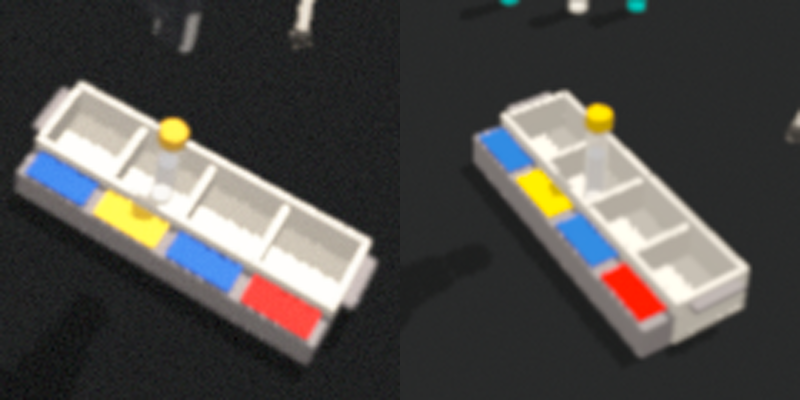

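The yellow tube stands upright in the yellow cell. Next come the near blue, the red and the far blue.

```bash
python3 - <<'E'
from h import *
off=lambda xy,t:(xy[0]-.003*np.cos(t),xy[1]-.003*np.sin(t))
ok=pack(off((.5985,.0567),-.62),-.62,"b1")
ok=ok and pack(off((.4665,.162),0),0,"r")
print(ok)
for n in("scene","side"):
    p,_=env.read_camera(n);c=env.get_calibration(n)
    for k in("red","yellow","blue"):
        for q,s in blobs(p,k): print(n,k,q.round(1),s[4],onplane(c,[q],.0775)[0][:2].round(3))
    globals()[n]=p
cv2.imwrite("pics/s6.png",np.hstack([cv2.resize(a,(400,400),interpolation=cv2.INTER_CUBIC) for a in (scene[110:360,200:450],side[120:340,220:440])])[:,:,::-1])
E
```

```text
grip 0.01724981038109116 29.319802942191018
carry 0.017388026310445157
F [-0.2  0.5 -0.4]
t 26.35
grip 0.01712504054446628 29.320433047587358
carry 0.017332690226327614
F [ 1.  -0.2  0.2]
t 37.05
True
scene red [283.  168.6] 36 [0.556 0.128]
scene red [600.3 285.9] 573 [ 0.758 -0.492]
scene red [433.  294.5] 114 [ 0.531 -0.295]
scene red [418. 327.] 298 [ 0.462 -0.313]
scene yellow [380.7 265.7] 103 [ 0.512 -0.192]
scene yellow [365.5 296.3] 252 [ 0.443 -0.214]
scene blue [208.7 166.7] 26 [0.441 0.249]
scene blue [354.2 250.7] 89 [ 0.502 -0.134]
scene blue [341.2 282.2] 210 [ 0.434 -0.164]
scene blue [391.1 311.2] 245 [ 0.453 -0.263]
side red [314.  174.1] 20 [0.557 0.086]
side red [372.7 271.8] 112 [ 0.533 -0.292]
side red [532.5 295.4] 594 [ 0.764 -0.444]
side red [351.2 302. ] 227 [ 0.466 -0.344]
side yellow [237.  130.6] 10 [0.423 0.445]
side yellow [339.3 240.8] 95 [ 0.511 -0.19 ]
side yellow [320.1 267.2] 177 [ 0.448 -0.248]
side blue [342.3 132.1] 19 [0.739 0.319]
side blue [358.2 138.4] 22 [0.765 0.256]
side blue [301.1 144.6] 41 [0.584 0.272]
side blue [261.  161.2] 13 [0.446 0.205]
side blue [323.9 225.9] 84 [ 0.5   -0.133]
side blue [306.7 252.1] 131 [ 0.439 -0.2  ]
side blue [334.9 283.8] 177 [ 0.457 -0.296]
```

View pics/s6.png

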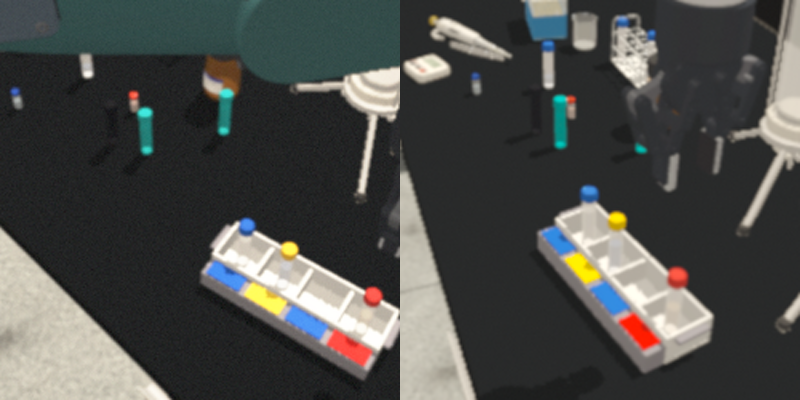

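Blue, yellow and red stand upright in matching cells, and the vials and other tubes have not moved. The last one is the far blue, going to the remaining blue cell.

```bash
python3 - <<'E'
from h import *
print(pack((.5835,.278),0,"b2"))
env.move_to([.35,0,.28],Q(1.57)); env.hold(.5)
for n in("scene","side"):
    p,_=env.read_camera(n);c=env.get_calibration(n)
    for k in("red","yellow","blue"):
        for q,s in blobs(p,k): print(n,k,q.round(1),s[4],onplane(c,[q],.0775)[0][:2].round(3))
    globals()[n]=p
print(env.observe()["t"])
cv2.imwrite("pics/s7.png",np.hstack([cv2.resize(a,(400,400),interpolation=cv2.INTER_CUBIC) for a in (scene[110:360,200:450],side[120:340,220:440])])[:,:,::-1])
E
```

```text
grip 0.017364031890558157 29.326612279946858
carry 0.017204637434439625
F [ 0.5 -0.4 -0.6]
t 48.2
True
scene red [283.1 168.7] 35 [0.556 0.128]
scene red [600.3 285.9] 575 [ 0.758 -0.492]
scene red [433.3 294.1] 116 [ 0.532 -0.295]
scene red [418. 327.] 298 [ 0.462 -0.313]
scene yellow [136.8 117.7] 27 [0.418 0.517]
scene yellow [380.7 265.7] 103 [ 0.512 -0.192]
scene yellow [365.5 296.3] 254 [ 0.443 -0.214]
scene blue [286.3  98.5] 38 [0.74  0.321]
scene blue [312.3 105.9] 51 [0.767 0.25 ]
scene blue [354.3 250.6] 89 [ 0.502 -0.134]
scene blue [406.6 278.7] 103 [ 0.524 -0.243]
scene blue [341.3 282.2] 211 [ 0.434 -0.164]
scene blue [391.1 311.2] 245 [ 0.453 -0.263]
side red [314.  174.1] 20 [0.557 0.086]
side red [372.1 272. ] 111 [ 0.531 -0.292]
side red [532.5 295.4] 599 [ 0.764 -0.444]
side red [351.2 302. ] 227 [ 0.466 -0.344]
side yellow [237.  130.6] 10 [0.423 0.445]
side yellow [339.2 240.9] 97 [ 0.511 -0.19 ]
side yellow [320.1 267.1] 178 [ 0.448 -0.248]
side blue [342.2 132. ] 20 [0.739 0.32 ]
side blue [359.1 138.6] 33 [0.767 0.254]
side blue [261.  161.2] 13 [0.446 0.205]
side blue [323.8 225.9] 85 [ 0.5   -0.132]
side blue [306.7 252.1] 132 [ 0.439 -0.2  ]
side blue [355.4 255.1] 92 [ 0.523 -0.24 ]
side blue [334.9 283.7] 178 [ 0.457 -0.296]
49.9917
```

View pics/s7.png

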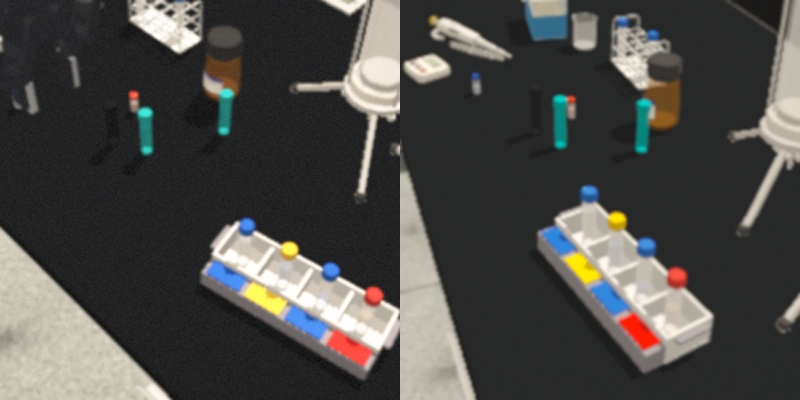

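All four tubes stand upright in matching cells, and both vials are still in place at side (261,161) and (314,174). The arm is clear, so I'm handing in.

```bash
python3 -c "
from workcell import env
print(env.sign_off())"
```

```text
the job is handed in; nothing more can be done
None
```

All four tubes are packed upright in cells matching their caps, both vials are untouched, and the job was handed in at about 50 s of the 99 s allowed.

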